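# Power up and tare the laboratory balance

## Task

Get the balance ready for weighing into the beaker that stands on its pan: with the fingertips, push in the near, lower half of the rocker on the bench outlet so that the outlet is switched on, then press the balance's round on/off key, let it spring back, and then press the long tare bar. Press each key right down and let go of it afterwards; leave the two small square keys alone, do not touch the pan or the beaker, and do not shift or pick up the beaker, the test-tube rack or the bottles.

Things in the scene. Friction and masses are not known exactly. Their poses are not given: they have to be found in the camera images.
- balance: Pale grey precision balance, 300 mm deep (x), 210 wide (y), 76 high, fixed. Origin on the bench under its centre; -x is its front, +y its left. The front 80 mm is a key deck sloping 10 degrees (39 mm high in front, 53 behind) with four grey keys in a row 112 mm before the origin: left (+y) to right a round one, two small squares, a long bar. Then a display up to 78 mm high, then the pan.
- on_key_top (a point): Middle of the top of the round on/off key (20 mm diameter), 78 mm left (+y) of the balance's centre line, 52 mm above the bench. The point's z axis points out of the key deck. The key stands 7 mm out of the deck and moves 3 mm in against a spring (1.5 N at first, 3.7 N fully down); it springs back by itself.
- on_key (a joint): Inward travel of the on/off key: 0 released, 0.003 m fully down.
- tare_key_top (a point): Middle of the top of the long tare bar (56 mm along y, 16 mm along x), 60 mm right (-y) of the centre line; same height, axes, travel and spring as the on/off key.
- tare_key (a joint): Inward travel of the tare bar: 0 released, 0.003 m fully down.
- unit_key (a joint): Inward travel (0 to 0.003 m) of the first small square key (14 mm by 16 mm), 37 mm left of the centre line, in the same row as the on/off key. Not to be pressed.
- print_key (a joint): Inward travel (0 to 0.003 m) of the second small square key (14 mm by 16 mm), 4 mm left of the centre line, in the same row. Not to be pressed.
- pan: Steel weighing pan of the balance, a plate 150 mm (x) by 160 mm (y), its upper face 88 mm above the bench. Origin 12 mm under that face, at the middle, 62 mm behind the balance's origin. Not to be touched.
- outlet: White bench outlet pedestal, 110 mm wide (y), 112 deep (x), 62 high at the back, fixed to the bench left or right of the balance. Origin on the bench under its middle; -x is its front. The front face slopes 25 degrees, rising to the back, with a square white 86 mm switch plate and one large rocker in its middle. A black plug-in adapter stands 37 mm out of its back.
- rocker_near (a point): Middle of the near, lower half of the rocker's surface, where to push; about 45 mm above the bench when off. The rocker is a white plate 62 mm up the slope by 44 mm wide, hinged across its middle; this point is 21 mm down the slope from the hinge. The point's z axis points straight out of the rocker's surface.
- rocker (a joint): Rocker angle: 0 is off (near half standing out), 0.2 rad is on (near half pushed in, some 4 mm at the push point). It resists with about 4 N at the push point, snaps over past half way, and stays.
- beaker: Empty glass beaker, 50 mm diameter, 68 mm high, loose, standing on the pan. Origin at the centre of its underside. Not to be touched.
- rack: Clear test-tube rack with glass tubes, 160 mm (x) by 66 mm (y), 96 mm high, loose, on the other side of the balance from the outlet. Origin at the centre of its underside. Leave it alone.
- clear_bottle: Clear glass reagent bottle with stopper, 72 mm diameter, 148 mm high, loose. Origin at the centre of its underside. Leave it alone.
- amber_bottle: Amber glass reagent bottle with stopper, 64 mm diameter, 148 mm high, loose. Origin at the centre of its underside. Leave it alone.
Things that resemble listed ones, but are neither listed nor needed, are in the scene too. Leave any orange or turquoise look-alike of the outlet alone.

How it is judged:
By the outcome, as a careful person would: the job done as asked, in the order asked, and still so for the second after the job is handed in, with the robot touching nothing.
It also fails if it takes over 51 s, if anything falls off the work surface, if the arm or the gripper's body presses on something with over 40 N, if the wrist force passes 120 N, or if a joint passes its speed limit or range.

## Robot

A 6-joint arm with a two-finger parallel gripper is mounted at the origin on the work surface. World frame = base frame: x ahead of the robot, y to its left, z up, the work surface at z = 0. Lengths are in m, angles in rad, forces in N, time in s.
With the tool pointing down it reaches from about 0.35 to 0.85 m from the base axis. Payload 8.1 kg.
Tool frame: the origin (TCP) lies on the centre line of the jaws, within the pads' length; the fingertips stand robot.tips_ahead ahead of it and the grasp point (between the pads) lies 6 mm ahead of it (robot.tips_ahead is the distance from the TCP to the fingertips, in m); z points along the fingers, y is the line along which they close (so a half turn about z gives the same grasp; the last joint's range is limited). The gripper opens to 93 mm and grips with 3 to 60 N. Pads are 15 mm wide; open, the fingers measure 128 mm over their backs; the gripper's body (75 mm by 188 mm) begins 65 mm behind the grasp point.
Start: joints at [-1.193, 0.13, 1.488, -0, 1.523, -0.085], TCP at [0.268, -0.537, 0.244] pointing down, gripper open.
Joint ranges: [-2.96, 2.96], [-0.89, 2.26], [0.02, 2.5], [-1.34, 4.48], [0, 2.73], [-2.66, 2.66]. Speed limits (rad/s): [2.39, 2.39, 2.79, 3.14, 3.14, 3.14].

## Interface

Orientations are given as a rotation vector (axis times angle).
In Python, from plant import robot gives the robot as it stands.
- The arm moves only by the tool apply_moves, never from a script. Its arguments are lists of equal length, an entry for each row: "delta_pos": the shift along the tool's x, y, z in cm, a list of three; "twist": the turn about the tool's z in rad. A call has 1 to 8 rows; each row shifts and turns the commanded pose from where the row before left it, along the tool's axes as they then stand; what a row does not reach is not made up. A row lasts 1/8 s, in which the tool goes at most 62.5 mm and 10.7 degrees, less where a joint would pass 70% of its speed; a pose out of reach is approached as far as the arm can. A call with a gripper value outside its range is refused whole. "gripper" is the finger opening in cm, from 0 to 9.3, set as the call begins (left out, the last holds). The fingers move at their own pace and stop on an object; "squeeze" is the grip in N (left out, the last holds). Time passes only in rows, so rows that do not move let the fingers close. It gives the time, the measured TCP pose, the force, the opening and the grip force at its end, in the units of the state.
- robot.read_state(): the state, without advancing time (a new reading comes with each control period).
- robot.read_camera(name): name is "side" or "top" or "wrist"; returns a dict with "frame" (480x640x3 uint8, red, green, blue), "vertical_fov" (degrees; the focal length in pixels is half the picture's height over the tangent of half this angle, whatever the lens; pixels are square), "cx", "cy" (the principal point, pixels), "R" (3x3) and "t" (3): a world point X has camera coordinates R X + t. Camera axes: x right, y down, z forward; pixel columns grow to the right and rows downward; lengths in m; the calibration is good to about 2 mm. A picture is of the moment at which its call begins. There is no depth.
- robot.close_job(): hands the job in; it is judged then, once.
The state is a dict: "t": time; "q": joint angles; "dq": joint speeds; "joint_torque": joint torques, N m; "tool_pos": TCP position; "orientation": TCP orientation; "force": force on the tool from outside, world axes, zero at the start; "wrist_torque": the same for the moment, N m; "opening": finger opening in m; "gripper_force": force on a finger pad.
Only numpy, scipy, OpenCV 4.12 (cv2) and the standard library are available. Lean on these libraries where they do the work, as an engineer would, in place of code of your own. Each camera call takes 0.05 s, during which the arm holds its last target. There are 200 camera calls.

## Working session

There is one attempt and no reset: what is moved stays moved. The work goes in short steps, Python scripts to look and compute and a tool call to move; the robot and the scene stay as the last step left them, time stands still between calls to the robot, and variables do not carry over. Pictures are saved under pics/ and viewed, at most 10 in all, crops included, and the job is handed in when it is done.

Besides the shell and the picture viewer there is one more tool, called after "Request:" by a JSON object that holds its "op" and its "data", one argument or row to a line. apply_moves: Moves the arm, as the interface text tells. Its arguments: {"type":"object","properties":{"delta_pos":{"type":"array"},"twist":{"type":"array"},"gripper":{"type":"number"},"squeeze":{"type":"number"}},"required":["delta_pos","twist"]}

```bash
mkdir -p pics; ls; python3 - <<'E'
from plant import robot
import cv2,pickle
print(robot.tips_ahead, robot.read_state())
for n in ("top","side"):
    c=robot.read_camera(n); cv2.imwrite(f"pics/{n}0.png",c["frame"][:,:,::-1]); pickle.dump(c,open(f"{n}0.pkl","wb")); print(n,c["vertical_fov"],c["cx"],c["cy"],c["R"],c["t"])
E
```

```text
pics
0.025 {'t': 0.0, 'q': array([-1.19341181e+00,  1.31138744e-01,  1.48930277e+00, -1.65279932e-05,
        1.52300812e+00, -8.54091022e-02]), 'dq': array([ 0.00056582, -0.0013672 ,  0.00211406, -0.00130793,  0.00140265,
        0.00034983]), 'joint_torque': array([ 5.88018393e-04, -5.59841108e+01, -4.91759527e+01,  7.66844954e-02,
        3.49335407e-02, -1.75609725e-04]), 'tool_pos': array([ 0.26768047, -0.53637787,  0.24258791]), 'orientation': array([-3.05607355e+00, -7.20064894e-01,  4.49718879e-04]), 'force': array([-0.39685376, -0.43157397,  0.85075044]), 'wrist_torque': array([0.03031977, 0.04072221, 0.03072029]), 'gripper_force': 0.0, 'opening': 0.09278879639496354}
top 55.69429752171512 320.06873163818244 236.2323544698333 [[ 0.00405335 -0.99997419 -0.00593155]
 [-0.97669505 -0.00268596 -0.2146149 ]
 [ 0.21459343  0.00666322 -0.97668074]] [0.06615806 0.51694827 0.94431157]
side 43.25366084133582 327.0153663490515 248.29941242152393 [[-0.71629704 -0.69756076  0.01809769]
 [-0.44797421  0.43981203 -0.77838582]
 [ 0.53501182 -0.56566276 -0.62752529]] [0.40807411 0.25475992 1.20727258]
```

View pics/top0.png

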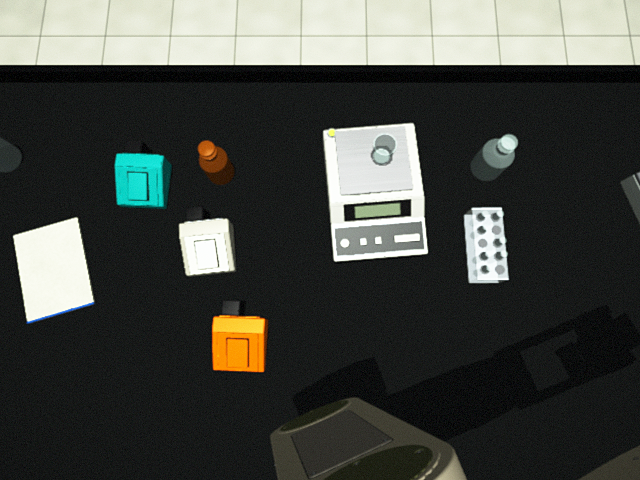

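View pics/side0.png

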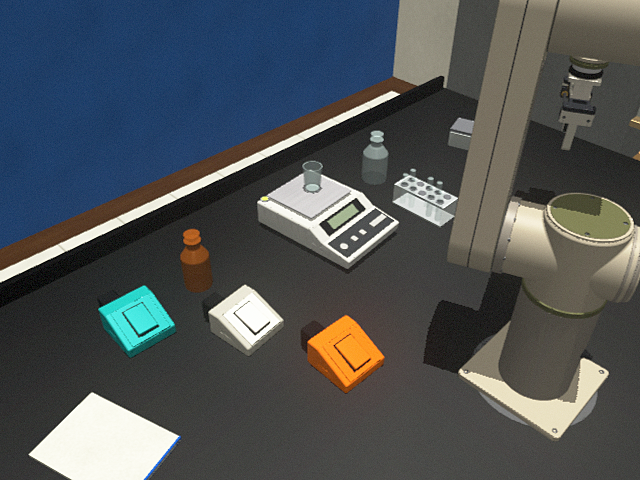

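The outlet candidates in the top view are turquoise (142,180), white (207,247) and orange (240,343). The white one fits the description, because it is a white pedestal and the other two are coloured look-alikes. I'll confirm it, and the keys, in one enlarged crop.

```bash
python3 - <<'E'
import cv2,numpy as np
t=cv2.imread("pics/top0.png"); s=cv2.imread("pics/side0.png")
r=lambda im,x,y,w,h,W,H:cv2.resize(im[y:y+h,x:x+w],(W,H),interpolation=cv2.INTER_CUBIC)
a=np.hstack([r(t,174,210,66,50*66//60+1,396,336),r(s,200,280,90,84,360,336)])
b=r(t,326,212,108,36+18,756-108,324)[:264]
b=r(t,326,212,126,44,756,264)
cv2.imwrite("pics/crop1.png",np.vstack([a,b]))
E
```

```text
(no output)
```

View pics/crop1.png

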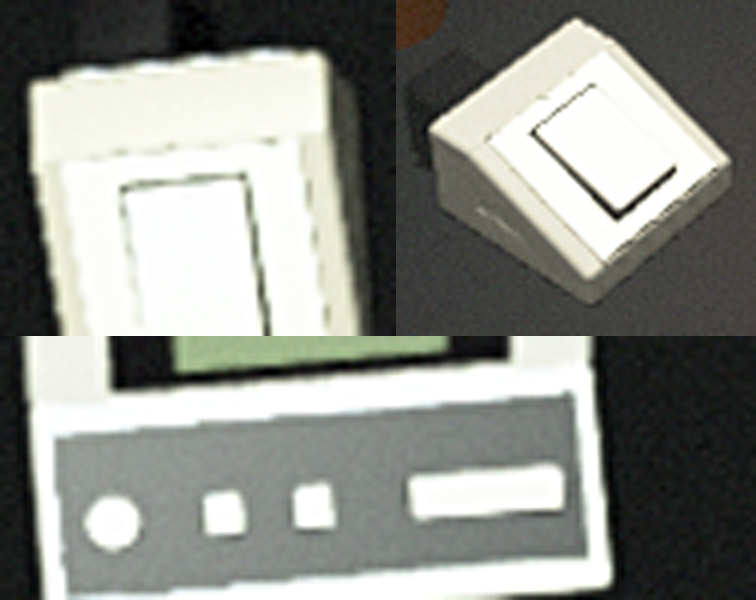

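White outlet (207,247) is confirmed, with its near half standing out (off). The keys in top pixels are: round (344.4,242.6), squares (362.9,241.1) and (377.9,240), bar (406.8,237.6).

```bash
cat > h.py <<'E'
import numpy as np,pickle
def load(n): return pickle.load(open(f"{n}0.pkl","rb"))
def f(c): return 240/np.tan(np.radians(c["vertical_fov"])/2)
def proj(c,X):
    p=np.asarray(X)@c["R"].T+c["t"]; return f(c)*p[...,:2]/p[...,2:]+[c["cx"],c["cy"]]
def back(c,uv,z):
    C=-c["R"].T@c["t"]; d=np.array([(uv[0]-c["cx"])/f(c),(uv[1]-c["cy"])/f(c),1])@c["R"]
    return C+d*(z-C[2])/d[2]
E
python3 - <<'E'
import cv2,numpy as np
from h import *
from scipy.optimize import least_squares
t=load("top");s=load("side")
loc=np.array([[-.112,.078,.052],[-.112,.037,.052],[-.112,.004,.052],[-.112,-.060,.052]])
uv=np.array([[344.4,242.6],[362.9,241.1],[377.9,240],[406.8,237.6]])
def T(p,L):
    c,sn=np.cos(p[2]),np.sin(p[2]); return L@np.array([[c,-sn,0],[sn,c,0],[0,0,1]]).T+[p[0],p[1],0]
r=least_squares(lambda p:(proj(t,T(p,loc))-uv).ravel(),[.6,0,0])
print(r.x,r.fun.round(2)); print(T(r.x,loc).round(4)); print("side",proj(s,T(r.x,loc)).round(1))
R=lambda c,x,y,w,h,k:cv2.resize(c["frame"][y:y+h,x:x+w,::-1],None,fx=k,fy=k,interpolation=cv2.INTER_CUBIC)
a=R(t,174,200,66,80,6); b=R(s,205,280,80,80,5)
a=np.clip((a.astype(float)-120)*1.9,0,255);b=np.clip((b.astype(float)-60)*1.3,0,255)
b=np.vstack([b,np.zeros((80,400,3))])
cv2.imwrite("pics/crop2.png",np.hstack([a,b]))
d=R(s,320,200,80,70,5); cv2.imwrite("pics/crop3.png",d)
E
```

```text
[ 0.62158936 -0.05420604  0.08402573] [ 0.06  0.    0.07  0.03 -0.04 -0.06 -0.09  0.04]
[[ 0.5034  0.0141  0.052 ]
 [ 0.5069 -0.0267  0.052 ]
 [ 0.5096 -0.0596  0.052 ]
 [ 0.515  -0.1234  0.052 ]]
side [[343.3 246.2]
 [353.8 238.1]
 [362.  231.8]
 [377.3 220.1]][ WARN:0@0.840] global loadsave.cpp:1063 imwrite_ Unsupported depth image for selected encoder is fallbacked to CV_8U.
```

View pics/crop2.png

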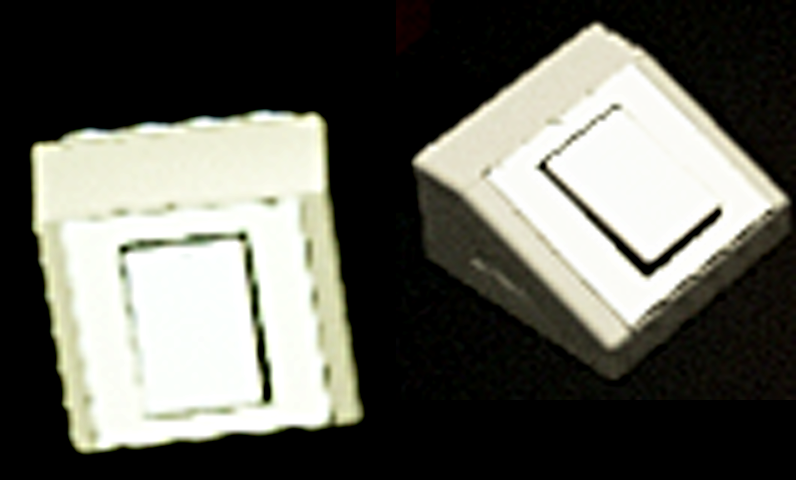

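View pics/crop3.png

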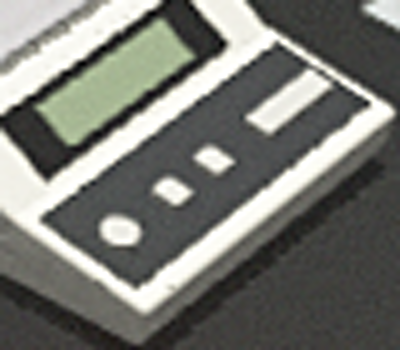

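```bash
python3 - <<'E'
from h import *
import cv2
t=load("top");s=load("side")
names=["far-l","far-r","near-r","near-l","back-l","back-r"]
a=np.array([[124,245],[243,236],[263,403],[147,417],[34,145],[322,113]])/6-.4+[174,200]
b=np.array([[150,165],[224,105],[322,208],[252,263],[20,160],[200,23]])/5-.4+[205,280]
P=lambda c:np.array([[f(c),0,c["cx"]],[0,f(c),c["cy"]],[0,0,1]])@np.c_[c["R"],c["t"]]
X=cv2.triangulatePoints(P(t),P(s),a.T,b.T);X=(X[:3]/X[3]).T
for n,x,u,v in zip(names,X,a,b): print(n,x.round(4),"err",(proj(t,x)-u).round(1),(proj(s,x)-v).round(1))
m=(X[2]+X[3])/2;fr=(X[0]+X[1])/2;print("near mid",m,"far mid",fr,"len",np.linalg.norm(m-fr))
print("push",m+(fr-m)*10/62, "yaw", np.degrees(np.arctan2((fr-m)[1],(fr-m)[0])), "by z fix", back(t,proj(t,m+(fr-m)*10/62),.045), np.degrees(np.arctan2(*( (X[4]-X[5])[:2]*[-1,1]))))
E
```

```text
far-l [0.5042 0.3425 0.0612] err [0.4 0.6] [-0.4 -0.2]
far-r [0.5079 0.2992 0.0633] err [0.2 0.3] [-0.2 -0.1]
near-r [0.4511 0.295  0.0397] err [-0.2 -0.2] [0.2 0. ]
near-l [0.4458 0.3371 0.0422] err [-0.3 -0.4] [0.3 0.1]
back-l [0.5426 0.3787 0.0619] err [0.1 0.1] [-0.1 -0. ]
back-r [0.5548 0.273  0.0625] err [0.1 0.1] [-0.1 -0. ]
near mid [0.44847449 0.31602588 0.0409558 ] far mid [0.50601125 0.32084133 0.06222665] len 0.06153142586466211
push [0.45775461 0.31680257 0.04438658] yaw 4.784130209833617 by z fix [0.45765802 0.3166441  0.045     ] 6.584191577727736
```

Request:
{"op": "apply_moves", "data": {
  "delta_pos": [
    [0, 0, 0],
    [0, 0, 0],
    [0, 0, 0],
    [0, 0, 0],
    [4, 0, 0],
    [4, 0, 0],
    [4, 0, 0],
    [4, 0, 0]
  ],
  "twist": [-0.14, -0.14, -0.14, -0.126, 0, 0, 0, 0],
  "gripper": 0
}}

```text
t: 1.1
tool_pos: [0.3535, -0.4002, 0.2431]
orientation: [-2.75, -1.518, 0.0]
force: [-0.2, 0.6, 0.3]
opening: 0.0178
gripper_force: 0.0
```

Request:
{"op": "apply_moves", "data": {
  "delta_pos": [
    [0, -4, 0],
    [0, -5, 0],
    [0, -5, 0],
    [0, -5, 0],
    [0, -5, 0],
    [0, -5, 0],
    [0, -5, 0],
    [0, -5, 0]
  ],
  "twist": [0, 0, 0, 0, 0, 0, 0, 0]
}}

```text
t: 2.1
tool_pos: [0.0354, -0.2489, 0.2492]
orientation: [-2.7, -1.492, -0.025]
force: [-0.5, -0.3, 0.1]
opening: 0.0007
gripper_force: 0.0
```

```bash
cat > go.py <<'E'
import sys,numpy as np
from plant import robot
from scipy.spatial.transform import Rotation as Ro
s=robot.read_state(); R=Ro.from_rotvec(s["orientation"]).as_matrix(); tip=s["tool_pos"]+R[:,2]*robot.tips_ahead
print("t",s["t"],"tip",tip.round(4),"zaxis",R[:,2].round(4),"psi",np.arctan2(R[1,0],R[0,0]).round(4),"F",s["force"].round(2),"op",s["opening"])
if len(sys.argv)>3: print("tool delta cm",(R.T@(np.array(sys.argv[1:4],float)-tip)*100).round(2))
E
python3 go.py .458 .317 .085
```

```text
t 2.1 tip [ 0.0351 -0.2475  0.2243] zaxis [-0.0128  0.0573 -0.9983] psi 1.0088 F [-0.53 -0.35  0.11] op 0.0006817712572888287
tool delta cm [69.66  6.39 16.6 ]
```

My sign for the starting heading was wrong, so the tool moved toward the base. I'll back out.

Request:
{"op": "apply_moves", "data": {
  "delta_pos": [
    [0, 3, 0],
    [0, 4, 0],
    [0, 4, 0],
    [0, 4, 0],
    [0, 4, 0],
    [0, 4, 0],
    [0, 4, 0],
    [0, 4, 0]
  ],
  "twist": [0, 0, 0, 0, 0, 0, 0, 0]
}}

```text
t: 3.1
tool_pos: [0.2997, -0.4147, 0.2369]
orientation: [-2.702, -1.492, -0.023]
force: [-0.5, -0.3, 0.6]
opening: 0.0006
gripper_force: 0.0
```

```bash
python3 go.py .44 -.4 .22
```

```text
t 3.1 tip [ 0.2994 -0.4133  0.2119] zaxis [-0.0134  0.0556 -0.9984] psi 1.0081 F [-0.48 -0.32  0.58] op 0.0006046344386656964
tool delta cm [ 8.66 11.16 -0.92]
```

Request:
{"op": "apply_moves", "data": {
  "delta_pos": [
    [0, 0, 0],
    [0, 0, 0],
    [0, 0, 0],
    [0, 0, 0],
    [0, 0, 0],
    [0, 0, 0]
  ],
  "twist": [0.154, 0.154, 0.154, 0.154, 0.154, 0.154]
}}

```text
t: 3.85
tool_pos: [0.2984, -0.4141, 0.237]
orientation: [-3.083, -0.123, 0.017]
force: [-0.1, 0.1, -0.5]
opening: 0.0004
gripper_force: 0.0
```

```bash
python3 go.py .44 -.4 .22;python3 go.py .458 .317 .22
```

```text
t 3.85 tip [ 0.2981 -0.4127  0.212 ] zaxis [-0.0134  0.0558 -0.9983] psi 0.0799 F [-0.14  0.12 -0.5 ] op 0.0004089735664446267
tool delta cm [14.24 -0.19 -0.92]
t 3.85 tip [ 0.2981 -0.4127  0.212 ] zaxis [-0.0134  0.0558 -0.9983] psi 0.0799 F [-0.14  0.12 -0.5 ] op 0.0004089735664446267
tool delta cm [ 21.76 -71.4    3.06]
```

Request:
{"op": "apply_moves", "data": {
  "delta_pos": [
    [4, 0, 0],
    [4, 0, 0],
    [4, 0, 0],
    [4, -2, 0],
    [2, -4, 0],
    [2, -4, 0],
    [1.8, -4, 0.2],
    [0, -4, 0.2]
  ],
  "twist": [0, 0, 0, 0, 0, 0, 0, 0]
}}

```text
t: 4.85
tool_pos: [0.501, -0.2148, 0.2411]
orientation: [-3.083, -0.132, 0.017]
force: [-0.1, 0.2, -0.1]
opening: 0.0002
gripper_force: 0.0
```

Request:
{"op": "apply_moves", "data": {
  "delta_pos": [
    [0, -4, 0.2],
    [0, -4.5, 0.3],
    [0, -4.5, 0.3],
    [0, -4.5, 0.3],
    [0, -4.5, 0.3],
    [0, -4.5, 0.3],
    [0, -4.5, 0.3],
    [0, -4.5, 0.3]
  ],
  "twist": [0, 0, 0, 0, 0, 0, 0, 0]
}}

```text
t: 5.85
tool_pos: [0.4698, 0.1393, 0.2383]
orientation: [-3.083, -0.131, 0.017]
force: [-0.2, 0.4, -0.0]
opening: 0.0003
gripper_force: 0.0
```

```bash
python3 go.py .458 .317 .15
```

```text
t 5.85 tip [0.4694 0.1406 0.2133] zaxis [-0.0134  0.0549 -0.9984] psi 0.0848 F [-0.18  0.44 -0.01] op 0.0003188270275940433
tool delta cm [  0.41 -17.29   7.3 ]
```

Request:
{"op": "apply_moves", "data": {
  "delta_pos": [
    [0.4, -4, 0],
    [0, -4, 0],
    [0, -4, 1],
    [0, -4, 2],
    [0, -1.3, 2],
    [0, 0, 2.3],
    [0, 0, 3],
    [0, 0, 2.5]
  ],
  "twist": [0, 0, 0, 0, 0, 0, 0, 0]
}}

```text
t: 6.85
tool_pos: [0.4575, 0.3163, 0.1184]
orientation: [-3.084, -0.13, 0.019]
force: [-0.8, 0.7, -0.7]
opening: 0.0007
gripper_force: 0.0
```

```bash
python3 go.py .458 .317 .046; python3 - <<'E'
from plant import robot
import cv2,pickle,numpy as np
c=robot.read_camera("top");d=robot.read_camera("side");w=robot.read_camera("wrist")
R=lambda c,x,y,wd,h,k:cv2.resize(c["frame"][y:y+h,x:x+wd,::-1],None,fx=k,fy=k,interpolation=cv2.INTER_CUBIC)
cv2.imwrite("pics/a1.png",np.hstack([R(d,190,230,130,140,3),cv2.resize(w["frame"][:,:,::-1],(400,300)).repeat(1,0)[:420] if 0 else np.vstack([cv2.resize(w["frame"][:,:,::-1],(400,300)),np.zeros((120,400,3),np.uint8)])]))
E
```

```text
t 6.85 tip [0.4571 0.3177 0.0934] zaxis [-0.0145  0.0537 -0.9985] psi 0.0847 F [-0.8   0.67 -0.73] op 0.0006912204102557295
tool delta cm [0.13 0.33 4.73]
```

View pics/a1.png

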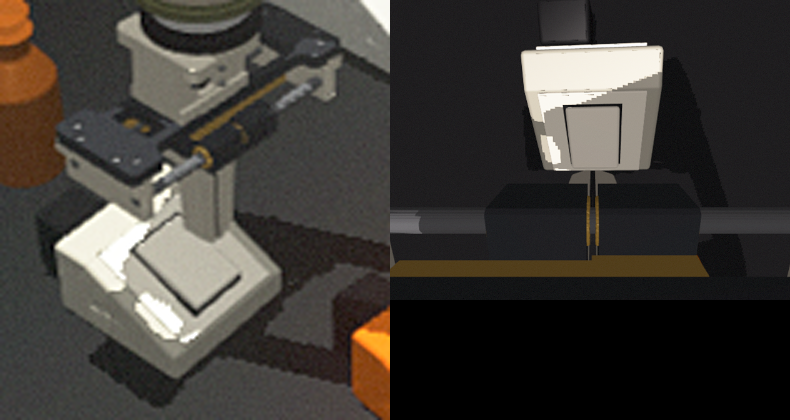

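The crop shows the fingers centred over the near half of the white rocker. I'll go down with the tips about 5 mm nearer, so that their rear edge meets the push point.

Request:
{"op": "apply_moves", "data": {
  "delta_pos": [
    [-0.4, 0.3, 2],
    [0, 0, 1.5],
    [0, 0, 0.8],
    [0, 0, 0.3],
    [0, 0, 0.2],
    [0, 0, 0.2]
  ],
  "twist": [0, 0, 0, 0, 0, 0]
}}

```text
t: 7.75
tool_pos: [0.4543, 0.317, 0.0713]
orientation: [-3.083, -0.131, 0.015]
force: [0.2, -1.6, 2.1]
opening: 0.0002
gripper_force: 0.9
```

```bash
python3 go.py .453 .317 .039
```

```text
t 7.75 tip [0.454  0.3184 0.0463] zaxis [-0.0118  0.0553 -0.9984] psi 0.085 F [ 0.24 -1.59  2.05] op 0.00015450030984581254
tool delta cm [-0.11  0.17  0.72]
```

Contact begins at a tip height of about 46 mm.

Request:
{"op": "apply_moves", "data": {
  "delta_pos": [
    [0, 0, 0.15],
    [0, 0, 0.15],
    [0, 0, 0.15],
    [0, 0, 0.15],
    [0, 0, 0]
  ],
  "twist": [0, 0, 0, 0, 0]
}}

```text
t: 8.38
tool_pos: [0.4546, 0.3174, 0.0681]
orientation: [-3.083, -0.131, 0.014]
force: [-12.3, -10.0, 30.4]
opening: 0.0005
gripper_force: 16.6
```

```bash
python3 go.py .453 .317 .039
```

```text
t 8.375 tip [0.4544 0.3188 0.0432] zaxis [-0.0112  0.0555 -0.9984] psi 0.0853 F [-12.33  -9.99  30.39] op 0.0005079277182656372
tool delta cm [-0.15  0.19  0.41]
```

30 N means it is against the stop. I'll lift and check.

Request:
{"op": "apply_moves", "data": {
  "delta_pos": [
    [0, 0, -0.5],
    [0, 0, -2],
    [0, 2, -4],
    [0, 5, -4],
    [0, 5, 0],
    [0, 5, 0],
    [0, 5, 0],
    [0, 1, 0]
  ],
  "twist": [0, 0, 0, 0, 0, 0, 0, 0]
}}

```text
t: 9.38
tool_pos: [0.4742, 0.0814, 0.1552]
orientation: [-3.084, -0.126, 0.017]
force: [-0.6, -0.5, 0.5]
opening: 0.0005
gripper_force: 0.0
```

```bash
python3 go.py .502 .015 .11; python3 - <<'E'
from plant import robot
import cv2,numpy as np
c=robot.read_camera("top");d=robot.read_camera("side")
R=lambda c,x,y,wd,h,k:cv2.resize(c["frame"][y:y+h,x:x+wd,::-1],None,fx=k,fy=k,interpolation=cv2.INTER_CUBIC)
cv2.imwrite("pics/a2.png",np.hstack([R(d,205,280,80,80,5),R(c,174,200,66,80,5)]))
E
```

```text
t 9.375 tip [0.4739 0.0827 0.1302] zaxis [-0.0131  0.0546 -0.9984] psi 0.0817 F [-0.64 -0.47  0.53] op 0.0004998030642821236
tool delta cm [2.27 7.08 1.61]
```

View pics/a2.png

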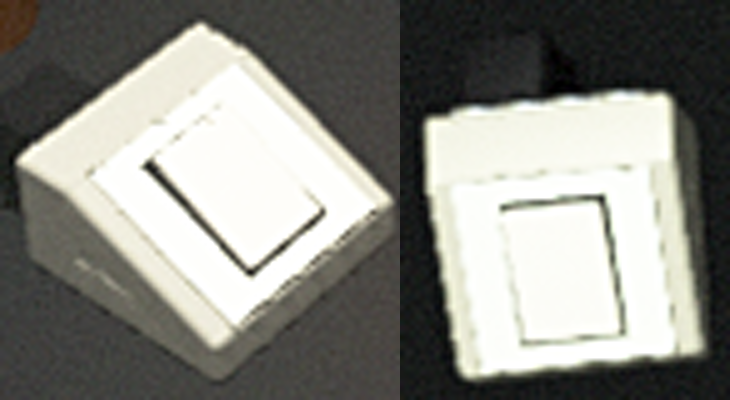

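The far half now stands out and the near half is in, so the outlet is on. The round key is next.

Request:
{"op": "apply_moves", "data": {
  "delta_pos": [
    [1.2, 3.5, 0],
    [1.0, 3.5, 0],
    [0, -0.1, 1.6],
    [0, 0, 2],
    [0, 0, 2],
    [0, 0, 1],
    [0, 0, 0.3],
    [0, 0, 0]
  ],
  "twist": [0, 0, 0, 0, 0, 0, 0, 0]
}}

```text
t: 10.48
tool_pos: [0.5013, 0.0213, 0.0829]
orientation: [-3.083, -0.132, 0.016]
force: [0.3, -0.5, 0.2]
opening: 0.0007
gripper_force: 0.0
```

```bash
python3 go.py .502 .017 .052; python3 - <<'E'
from plant import robot
import cv2,numpy as np
c=robot.read_camera("top");d=robot.read_camera("side")
R=lambda c,x,y,wd,h,k:cv2.resize(c["frame"][y:y+h,x:x+wd,::-1],None,fx=k,fy=k,interpolation=cv2.INTER_CUBIC)
cv2.imwrite("pics/a3.png",R(d,310,190,100,80,6))
E
```

```text
t 10.475 tip [0.501  0.0227 0.0579] zaxis [-0.0126  0.0551 -0.9984] psi 0.0855 F [ 0.33 -0.47  0.23] op 0.0006838118310013629
tool delta cm [0.06 0.61 0.56]
```

View pics/a3.png

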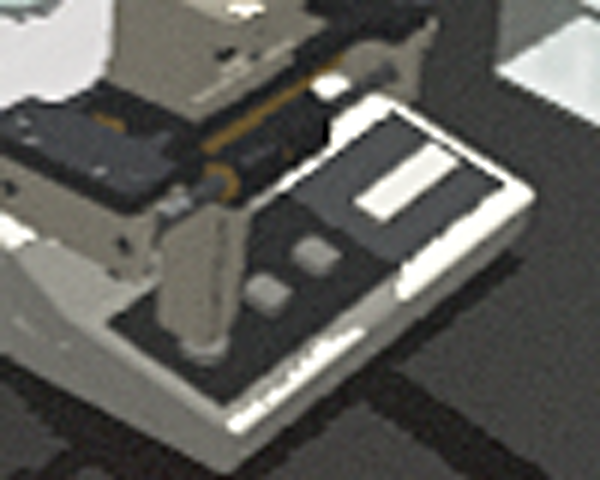

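The fingertips stand over the round key and well clear of the squares. I'll trim sideways and press.

Request:
{"op": "apply_moves", "data": {
  "delta_pos": [
    [0, 0.6, 0.2],
    [0, 0, 0.3],
    [0, 0, 0.2],
    [0, 0, 0.1],
    [0, 0, 0.1],
    [0, 0, 0]
  ],
  "twist": [0, 0, 0, 0, 0, 0]
}}

```text
t: 11.32
tool_pos: [0.5025, 0.0148, 0.0751]
orientation: [-3.084, -0.131, 0.014]
force: [-5.2, -1.9, 16.1]
opening: 0.0006
gripper_force: 8.0
```

```bash
python3 go.py .502 .017 .049
```

```text
t 11.325 tip [0.5022 0.0161 0.0501] zaxis [-0.0112  0.0541 -0.9985] psi 0.0849 F [-5.24 -1.93 16.12] op 0.0006250217614335352
tool delta cm [-0.01 -0.08  0.12]
```

The key is at its stop: 16 N against a 3.7 N spring. I'll let go and move to the tare bar.

Request:
{"op": "apply_moves", "data": {
  "delta_pos": [
    [0, 0, -0.5],
    [0, 0, -1.5],
    [0, 0, -2],
    [0, 3, 0],
    [0, 4, 0],
    [0, 4, 0],
    [0, 2.5, 0],
    [0, 0, 0]
  ],
  "twist": [0, 0, 0, 0, 0, 0, 0, 0]
}}

```text
t: 12.32
tool_pos: [0.5133, -0.1225, 0.106]
orientation: [-3.083, -0.127, 0.017]
force: [0.7, -0.2, -0.7]
opening: 0.0006
gripper_force: 0.0
```

```bash
python3 go.py .513 -.122 .058
```

```text
t 12.325 tip [ 0.513  -0.1211  0.081 ] zaxis [-0.013   0.055  -0.9984] psi 0.0826 F [ 0.71 -0.21 -0.65] op 0.000598786106415237
tool delta cm [0.01 0.22 2.29]
```

Request:
{"op": "apply_moves", "data": {
  "delta_pos": [
    [0, 0.2, 1.3],
    [0, 0, 1],
    [0, 0, 0.3],
    [0, 0, 0.2],
    [0, 0, 0.2],
    [0, 0, 0.1],
    [0, 0, 0]
  ],
  "twist": [0, 0, 0, 0, 0, 0, 0]
}}

```text
t: 13.2
tool_pos: [0.5134, -0.1212, 0.0753]
orientation: [-3.083, -0.131, 0.016]
force: [-4.0, 3.0, 7.3]
opening: 0.0004
gripper_force: 3.5
```

```bash
python3 go.py .513 -.122 .049
```

```text
t 13.2 tip [ 0.5131 -0.1198  0.0504] zaxis [-0.0126  0.0554 -0.9984] psi 0.0851 F [-3.99  2.98  7.35] op 0.0003777459748555986
tool delta cm [-0.02  0.22  0.12]
```

A little deeper, to be sure it bottoms.

Request:
{"op": "apply_moves", "data": {
  "delta_pos": [
    [0, 0, 0.1],
    [0, 0, 0.05],
    [0, 0, 0]
  ],
  "twist": [0, 0, 0]
}}

```text
t: 13.58
tool_pos: [0.5135, -0.1212, 0.075]
orientation: [-3.083, -0.131, 0.015]
force: [-7.8, 3.9, 15.9]
opening: 0.0005
gripper_force: 8.7
```

```bash
python3 go.py
```

```text
t 13.575 tip [ 0.5132 -0.1198  0.05  ] zaxis [-0.0123  0.0553 -0.9984] psi 0.0852 F [-7.78  3.95 15.87] op 0.0004960379598781501
```

The force rose by 8.5 N for 0.3 mm of travel, so the bar is at its stop. I'll let go and check.

Request:
{"op": "apply_moves", "data": {
  "delta_pos": [
    [0, 0, -0.5],
    [0, 0, -2],
    [0, 0, -4],
    [0, 0, -4],
    [-3, 0, -2],
    [-3, 0, 0],
    [-2, 0, 0],
    [0, 0, 0]
  ],
  "twist": [0, 0, 0, 0, 0, 0, 0, 0]
}}

```text
t: 14.58
tool_pos: [0.4347, -0.1355, 0.1989]
orientation: [-3.084, -0.129, 0.015]
force: [0.4, 0.0, -0.8]
opening: 0.0007
gripper_force: 0.0
```

```bash
python3 go.py; python3 - <<'E'
from plant import robot
import cv2,numpy as np
d=robot.read_camera("side"); cv2.imwrite("pics/end.png",d["frame"][:,:,::-1])
E
```

```text
t 14.575 tip [ 0.4344 -0.1341  0.1739] zaxis [-0.0118  0.0542 -0.9985] psi 0.0839 F [ 0.43  0.01 -0.77] op 0.0007277508826318789
```

View pics/end.png

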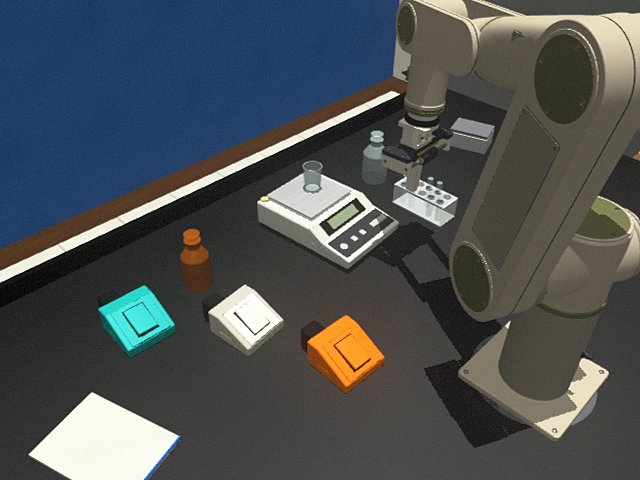

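The beaker (312,178), rack (425,197) and bottles (197,262) and (376,158) are where they started, the rocker is on, and the gripper is clear of everything.

```bash
python3 -c "
from plant import robot
print(robot.close_job())"
```

```text
the job is handed in; nothing more can be done
None
```

The job is handed in at about 15 s: the white outlet is switched on, then the round on/off key and the tare bar were each pressed to the stop and released in that order; in the last picture the beaker, rack and bottles had not moved.

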